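# Check a lamp battery pack under the height bar

### The job

Two grey battery packs wait on their carriages in the two rails of the height gauge. Slide the lower pack on its carriage along its rail, beneath the bridge bar, until the whole pack stands clear beyond the bar, and leave it standing there in its rail. Keep the carriage down on the rail all the way, and leave the taller pack, which would not fit, where it is.

Things in the scene. Friction and masses are not known exactly. Their poses are not given: they have to be found in the camera images.
- gauge: Fixed steel base plate 350 x 215 x 10 mm with two parallel lanes along its +x (roughly the robot's left), centred at y = +52 and -52 mm, floor at z = 10 mm, 60 mm wide between guide strips 8 mm wide rising to z = 20 mm. Origin at shelf level near its middle, z up. The plate runs from x = -180 mm (lanes open) to +170 mm; a cross stop 30 mm high (face at x = 160 mm) ends both lanes.
- bar (a point): Middle of the underside of the fixed bridge bar, steel, 16 x 16 x 212 mm, across both lanes on posts at y = +99 and -99 mm; it lies at x = +45 mm of the gauge. Underside 74 mm, top 90 mm above the shelf. Axes as the gauge's: +x is the way the carriages go, y along the bar.
- low_pack_center (a point): Centre (41 mm above the shelf) of the lower pack, 64 along the lane x 50 x 46 mm, top 64 mm above the shelf. Fixed on a loose carriage in either lane, 0.3 to 0.65 kg in all: plate 146 x 56 x 8 mm from 110 mm behind to 36 mm ahead (+x, towards the bar) of this point; upright push tab at its rear end, 10 mm thick, 44 wide, rear face 110 mm behind this point, top 68 mm above the shelf.
- tall_pack_center (a point): Centre (54 mm above the shelf) of the taller pack, 64 x 50 x 72 mm, top 90 mm above the shelf, higher than the bar's underside; on a like carriage in the other lane. Stays where it is. Both packs start with their centres 60 to 95 mm before the bar's middle.
Not all that is in view belongs to the job. What is shaped like the part that bears low_pack_center but blue, green or pink is not meant.

How it is judged:
By the outcome, as a careful person would: the job done as asked, in the order asked, and still so for the second after the job is handed in, with the robot touching nothing.
It also fails if it takes over 32 s, if anything falls off the work surface, if the arm or the gripper's body presses on something with over 40 N, if the wrist force passes 120 N, or if a joint passes its speed limit or range.

### The arm

A 6-joint arm with a two-finger parallel gripper is mounted at the origin on the work surface. World frame = base frame: x ahead of the robot, y to its left, z up, the work surface at z = 0. Lengths are in mm, angles in rad, forces in N, time in s.
With the tool pointing down it reaches from about 350 to 875 mm from the base axis. Payload 4.2 kg.
Tool frame: the origin (TCP) lies on the mounting face of the last link; the fingertips stand 173 mm ahead of it and the grasp point (between the pads) lies 155 mm ahead of it; z points along the fingers, y is the direction in which the jaws open and shut (so a half turn about z gives the same grasp; the last joint's range is limited). The gripper opens to 85 mm and grips with 20 to 120 N. Pads are 22 mm wide; open, the fingers measure 114 mm over their backs; the gripper's body (76 mm by 85 mm) begins 54 mm behind the grasp point. The pads swing forward as they close: fully open they stand 13 mm farther back than shut.
Start: joints at [-1.019, 0.385, 0.008, 0, -1.194, -0.259], TCP at [180.413, -598.374, 404.712] pointing down, gripper open.
Joint ranges: [-3.14, 3.14], [-1.21, 2.06], [-1.07, 1.41], [-3.16, 2.05], [-2.99, -0.16], [-3.1, 3.1]. Speed limits (rad/s): [2.79, 2.79, 3.14, 3.14, 3.14, 3.14].

### API

Orientations are given as a unit quaternion [x, y, z, w].
In Python, from bench import arm gives the robot as it stands.
- The arm moves only by the shell command python3 -m jog 'ROWS' [OPENING]. ROWS is JSON, a list that holds one entry, the list of rows, each a list of 4 numbers: the shift along the tool's x, y, z in mm, then the turn about the tool's z in degrees. In form: [[[x, y, z, spin], ...]]. A call has exactly 5 rows; each row is the pose to reach, as a shift and turn from the pose measured when the call began, along the tool's axes at that moment; what a row does not reach only later rows make up. A row lasts 1/8 s, in which the tool goes at most 62.5 mm and 10.7 degrees, less where a joint would pass 70% of its speed; a pose out of reach is approached as far as the arm can. A call with a gripper value outside its range is refused whole. OPENING is the finger opening in mm, from 0 to 85.4, set as the call begins (- or left out, the last holds). The fingers move at their own pace and stop on an object; the grip force is fixed at half the most. Time passes only in rows, so rows that repeat a pose let the fingers close, or fill a call up. It gives the time, the measured TCP pose, the force and the opening at its end, in the units of the state.
- arm.read_state(): the state, without advancing time (a new reading comes with each control period).
- arm.get_image(name): name is "scene" or "top" or "wrist"; returns (picture, depth): 480x640x3 uint8, blue, green, red; 480x640 float32, mm along the optical axis (not along the pixel's ray), 0 where there is no reading.
- arm.camera_params(name): a dict with "mtx" (3x3 intrinsics, pixels), "R" (3x3) and "t" (3): a world point X has camera coordinates R X + t. Camera axes: x right, y down, z forward; pixel columns grow to the right and rows downward; lengths in mm; the calibration is good to about 2 mm. A picture is of the moment at which its call begins: read the wrist's pose just before it. camera_params takes no time and is no camera call; for the wrist camera it gives the pose at the moment of the call.
- arm.job_done(): hands the job in, once; it reports no verdict.
The state is a dict: "clock": time; "joints": joint angles; "joint_vel": joint speeds; "joint_efforts": joint torques, N m; "position": TCP position; "ee_rot": TCP orientation; "contact_force": force on the tool from outside, world axes, zero at the start; "wrist_torque": the same for the moment, N m; "gripper_width": finger opening in mm.
Only numpy, scipy, OpenCV 4.12 (cv2) and the standard library are available. Lean on these libraries where they do the work, as an engineer would, in place of code of your own. Each camera call takes 0.05 s, during which the arm holds its last target.

## Working session

There is one attempt and no reset: what is moved stays moved. The work goes in short steps, Python scripts to look and compute and a shell command to move; the robot and the scene stay as the last step left them, time stands still between calls to the robot, and variables do not carry over. Pictures are saved under pics/ and viewed, and the job is handed in when it is done.

```bash
mkdir -p pics; ls; python3 - <<'E'
from bench import arm
import cv2,numpy as np
s=arm.read_state();print(s)
for n in("scene","top"):
    im,d=arm.get_image(n);cv2.imwrite(f"pics/{n}0.png",im);np.save(f"{n}0.npy",d)
    p=arm.camera_params(n);print(n,p)
E
```

```text
pics
{'clock': 0.0, 'joints': array([-1.01942111e+00,  3.85563323e-01,  6.61126107e-03, -5.14014144e-04,
       -1.19400979e+00, -2.58594845e-01]), 'joint_vel': array([-1.35747486e-03,  9.95848661e-04,  9.69967510e-05, -8.57154320e-04,
        4.77158792e-04, -1.45039322e-04]), 'joint_efforts': array([ 7.07798736e-04, -3.92290986e+01,  1.88407588e+01,  4.18633953e+00,
       -4.63823089e-03,  1.41138887e-06]), 'position': array([ 180.3552613 , -598.19146315,  403.60915473]), 'ee_rot': array([-1.45773990e-01,  9.89317297e-01,  1.08929298e-03, -2.07060399e-04]), 'contact_force': array([-0.72963833, -0.2767055 , -0.42412275]), 'wrist_torque': array([ 0.01088236, -0.03687887,  0.00792022]), 'gripper_width': 85.44472025771843}
scene {'mtx': array([[619.46182672,   0.        , 325.72524911],
       [  0.        , 619.46182672, 225.5935511 ],
       [  0.        ,   0.        ,   1.        ]]), 'R': array([[ 0.24969867,  0.96808256, -0.02160407],
       [ 0.50988968, -0.1504181 , -0.84698696],
       [-0.82320294,  0.20047582, -0.53117451]]), 't': array([ -80.03884406, -271.49492494, 1837.23496031])}
top {'mtx': array([[457.09143301,   0.        , 318.108863  ],
       [  0.        , 457.09143301, 237.89016259],
       [  0.        ,   0.        ,   1.        ]]), 'R': array([[-0.01621138, -0.99984425, -0.00697609],
       [-0.99605839,  0.01675773, -0.08710261],
       [ 0.08720595,  0.00553654, -0.99617492]]), 't': array([-71.13542268, 664.45318406, 892.09556398])}
```

View pics/scene0.png

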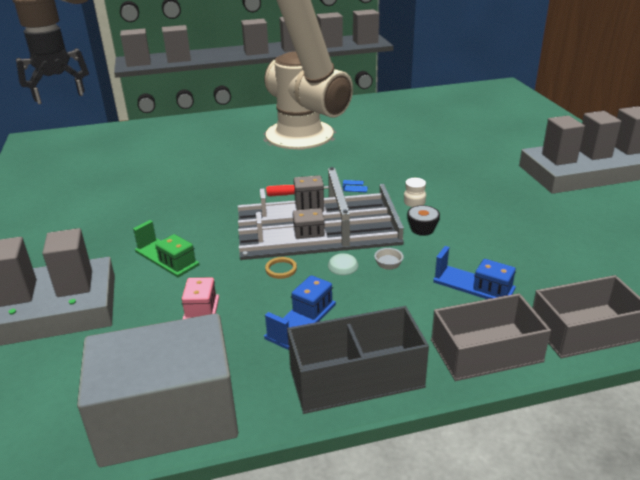

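View pics/top0.png

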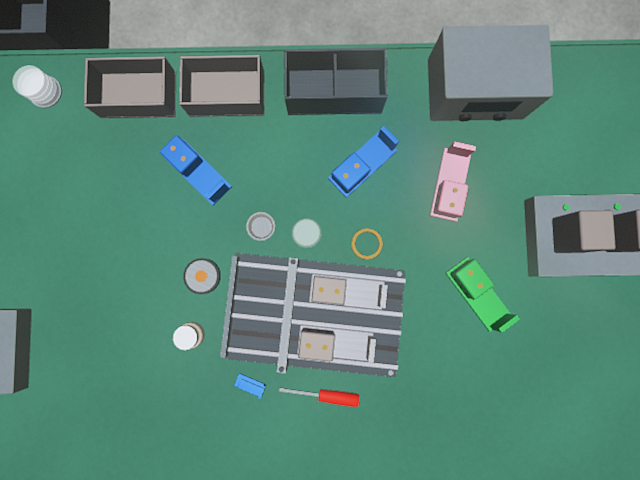

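The gauge is at about (315,315) in the top view, with the bar at columns 283-292. The far-lane pack is at (328,290) and the near-lane pack at (317,345). In the scene view the far-lane pack looks lower. I'll check that with depth.

```bash
cat > h.py <<'E'
import numpy as np,cv2
from bench import arm
def cloud(n,d):
    p=arm.camera_params(n);K=p["mtx"];v,u=np.mgrid[0:480,0:640]
    c=np.stack([(u-K[0,2])/K[0,0]*d,(v-K[1,2])/K[1,1]*d,d],-1)
    return (c-p["t"])@p["R"]
E
python3 - <<'E'
from h import *
d=np.load("top0.npy");im=cv2.imread("pics/top0.png");W=cloud("top",d)
for n,(u,v) in dict(far=(328,290),near=(317,345),far_tab=(382,296),near_tab=(372,349),bar=(288,310),barU=(292,262),barD=(282,368),table=(450,400),deckU=(350,310)).items():
    print(n,np.round(np.median(W[v-2:v+3,u-1:u+2].reshape(-1,3),0),1))
c=im[240:390,210:420];cv2.imwrite("pics/topc.png",cv2.resize(c,None,fx=3.8,fy=3.8,interpolation=cv2.INTER_CUBIC))
# fit bar axis: points with z 80..100 in bar columns
g=W[240:390,210:420].reshape(-1,3)
def fit(m,nm):
    q=g[m][:,:2].astype(np.float32);r=cv2.minAreaRect(q);print(nm,len(q),r, q.min(0),q.max(0))
    return q
z=g[:,2];b=im[240:390,210:420].reshape(-1,3)
uu=np.mgrid[240:390,210:420][1].reshape(-1)
fit((z>83)&(z<97)&(uu<300),"bar")
fit((z>58)&(z<70)&(uu>305)&(uu<350),"low")
fit((z>83)&(z<97)&(uu>297)&(uu<345),"tall")
fit((z>58)&(z<75)&(uu>360),"tabs")
E
```

```text
far [559.5 -99.6  64.4]
near [459.8 -77.2  90.3]
far_tab [ 546.7 -202.3   67.3]
near_tab [ 447.7 -180.6   67.6]
bar [524.6 -24.5  90.5]
barU [613.2 -33.1  93.6]
barD [420.3 -12.6  93.8]
table [ 3.339e+02 -3.418e+02 -3.000e-01]
deckU [ 517.8 -143.9   17.2]
bar 1021 ((515.6329345703125, -33.677635192871094), (37.77366256713867, 212.07101440429688), 83.18975830078125) [411.64987  -43.904922] [622.76135    -2.9052122]
low 882 ((533.0960083007812, -97.05603790283203), (64.70649719238281, 106.3633804321289), 80.44315338134766) [ 479.40314 -134.84595] [586.63544  -56.333424]
tall 948 ((458.5166931152344, -76.41142272949219), (64.04771423339844, 50.08393478393555), 83.5931625366211) [ 431.28784  -109.049736] [485.39352  -43.652992]
tabs 272 ((497.038330078125, -192.97274780273438), (13.945869445800781, 147.70758056640625), 76.3333511352539) [ 425.2826  -213.05635] [ 569.2768  -173.06354]
```

View pics/topc.png

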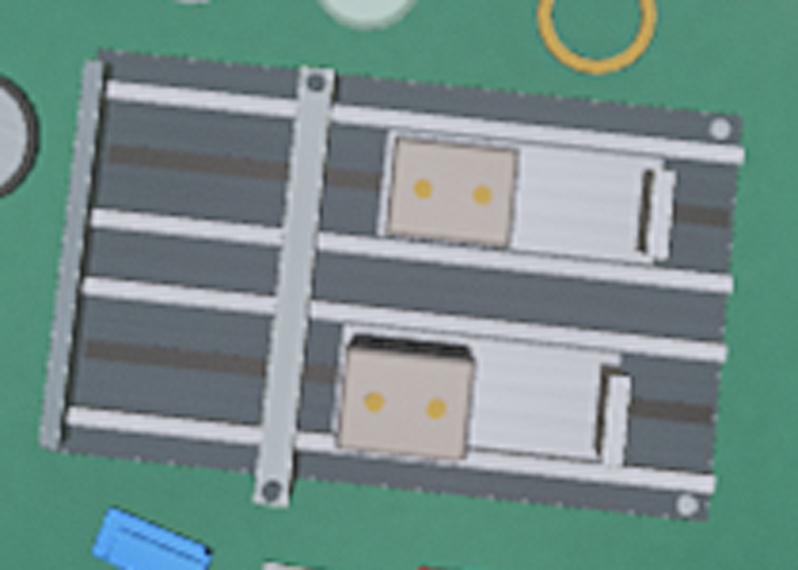

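```bash
cat >> h.py <<'E'
from scipy.spatial.transform import Rotation as Ro
def totool(P):
    s=arm.read_state();R=Ro.from_quat(s["ee_rot"]).as_matrix();return R.T@(np.array(P)-s["position"]),R
E
python3 - <<'E'
from h import *
d=np.load("top0.npy");W=cloud("top",d);v,u=np.mgrid[0:480,0:640];z=W[...,2]
def fit(m,nm):
    q=W[m][:,:2].astype(np.float32);r=cv2.minAreaRect(q);print(nm,len(q),r);return q
fit((z>61)&(z<68)&(u>305)&(u<350)&(v>270)&(v<310),"low")
t=fit((z>62)&(z<72)&(u>370)&(u<395)&(v>270)&(v<315),"lowtab")
b=fit((z>86)&(z<97)&(u>274)&(u<302)&(v>255)&(v<375)&(W[...,1]>-45)&((W[...,1]+24.5)<12-0.11*(W[...,0]-525))&((W[...,1]+24.5)>-12-0.11*(W[...,0]-525)),"bar")
pb=np.polyfit(b[:,0],b[:,1],1);print(pb,np.degrees(np.arctan(pb[0])))
s=arm.read_state();R=Ro.from_quat(s["ee_rot"]).as_matrix();print(R)
E
```

```text
low 787 ((560.0051879882812, -101.59323120117188), (63.357200622558594, 49.48680877685547), 83.38249969482422)
lowtab 128 ((547.5465698242188, -205.46080017089844), (10.500874519348145, 43.816898345947266), 82.60057830810547)
bar 995 ((516.9024047851562, -23.032291412353516), (16.278032302856445, 212.0675048828125), 83.14396667480469)
[-0.1200234  39.00504849] -6.844095181720282
[[-9.57486738e-01 -2.88476470e-01 -6.87744429e-04]
 [-2.88477261e-01  9.57484996e-01  1.83106750e-03]
 [ 1.30285081e-04  1.95162148e-03 -9.99998087e-01]]
```

```bash
python3 - <<'E'
from h import *
print(totool([543.1,-242.6,404])[0])
E
```

```text
[-4.49906104e+02  2.35866048e+02  1.38689710e-01]
```

```bash
python3 -m jog '[[[-50,26,0,3],[-100,52,0,8],[-150,78,0,14],[-200,104,0,19],[-250,131,0,23.6]]]' 0
python3 -m jog '[[[-1,0,0,0],[-1,0,0,0],[-1,0,0,0],[-1,0,0,0],[-1,0,0,0]]]' >/dev/null; python3 - <<'E'
from h import *
print(arm.read_state()["clock"]); p,R=totool([543.1,-242.6,404]);print(p,np.degrees(np.arctan2(R[1,1],R[0,1])))
E
```

```text
clock: 0.72
position: [383.0, -399.2, 403.6]
ee_rot: [0.061, 0.998, 0.001, -0.001]
contact_force: [0.5, -0.5, -0.1]
gripper_width: 0.1
1.35
[-139.16826162  175.73857332   -0.26069804] 82.92695107249823
```

```bash
python3 -m jog '[[[-35,44,0,0],[-70,88,0,0],[-105,132,0,0],[-139,176,0,-0.2],[-139,176,50,-0.2]]]' 0
python3 - <<'E'
from h import *
p,R=totool([543.1,-242.6,205]);print(p,np.degrees(np.arctan2(R[1,1],R[0,1])))
E
```

```text
clock: 1.98
position: [546.5, -240.3, 357.0]
ee_rot: [0.058, 0.998, -0.0, 0.005]
contact_force: [-0.1, 0.5, -1.2]
gripper_width: -0.2
[  4.55287739  -2.74402962 151.95332723] 83.40173252021154
```

```bash
python3 -m jog '[[[3,-3,30,0],[3,-3,70,0],[3,-3,100,0],[3,-3,110,0],[3,-3,110,0]]]' 0
python3 - <<'E'
from h import *
p,R=totool([543.1,-242.6,205]);print(p,np.degrees(np.arctan2(R[1,1],R[0,1])))
for n in("scene","wrist"):
    im,d=arm.get_image(n)
    if n=="scene": im=cv2.resize(im[150:280,200:440],None,fx=3.2,fy=3.2,interpolation=cv2.INTER_CUBIC)
    cv2.imwrite(f"pics/{n}1.png",im)
E
```

```text
clock: 2.6
position: [544.4, -243.3, 246.9]
ee_rot: [0.058, 0.998, -0.0, 0.005]
contact_force: [0.3, -0.0, 0.1]
gripper_width: -0.0
[ 1.72463546  0.53424464 41.91466673] 83.39643735088173
```

View pics/scene1.png

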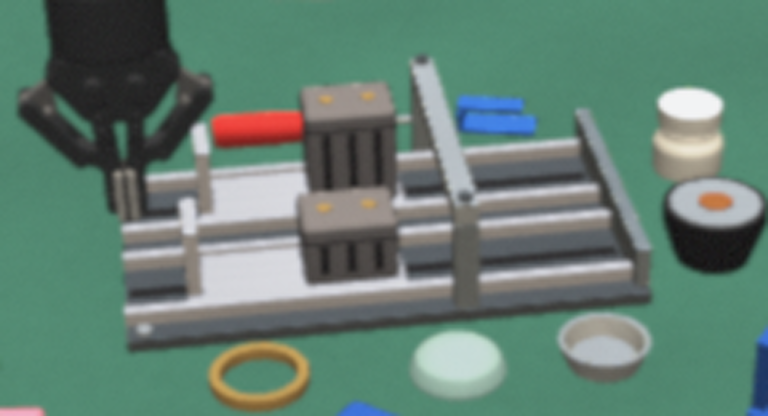

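View pics/wrist1.png

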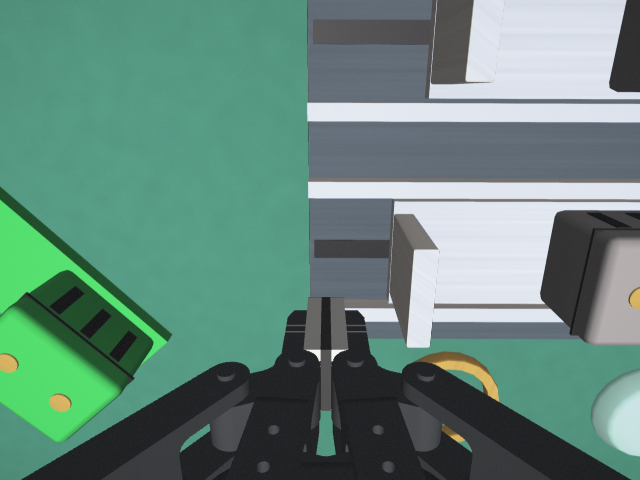

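```bash
python3 -m jog '[[[1,0,15,-0.2],[1,0,32,-0.2],[1,0,32,-0.2],[1,3,32,-0.2],[1,7,32,-0.2]]]' 0; python3 -m jog '[[[0,3,0,0],[0,7,0,0],[0,12,0,0],[0,17,0,0],[0,24,0,0]]]' 0
python3 - <<'E'
from h import *
p,R=totool([543.1,-242.6,215]);print(p,np.degrees(np.arctan2(R[1,1],R[0,1])))
for n in("scene",):
    im,d=arm.get_image(n)
    if n=="scene": im=cv2.resize(im[150:280,200:440],None,fx=3.2,fy=3.2,interpolation=cv2.INTER_CUBIC)
    cv2.imwrite(f"pics/{n}2.png",im)
E
```

```text
clock: 3.32
position: [545.2, -236.1, 216.7]
ee_rot: [0.056, 0.998, -0.0, 0.007]
contact_force: [0.1, -0.7, -0.9]
gripper_width: 0.0
clock: 3.95
position: [547.9, -212.3, 216.9]
ee_rot: [0.056, 0.998, -0.001, 0.007]
contact_force: [-0.7, -4.3, 0.6]
gripper_width: 0.2
[  1.44665334 -30.67130949   1.88366414] 83.60259795805048
```

View pics/scene2.png

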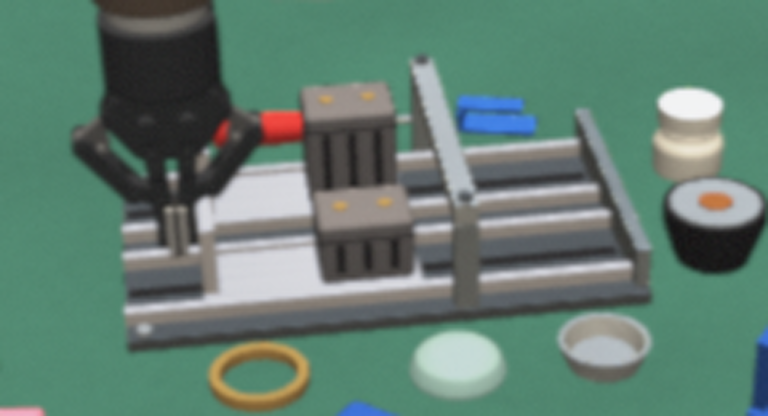

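Contact made: the force is about 4 N. The pack has shifted slightly towards the bar (crop x≈365) with the carriage down. I'll keep pushing.

```bash
python3 -m jog '[[[1,10,0,-0.3],[1,22,0,-0.3],[1,34,0,-0.3],[1,46,0,-0.3],[1,58,0,-0.3]]]' 0; 
cat > m.py <<'E'
from h import *
import sys
k=sys.argv[1]
s=arm.read_state();print(s["clock"],s["position"],s["contact_force"])
im,d=arm.get_image("top");W=cloud("top",d);cv2.imwrite(f"pics/top{k}.png",cv2.resize(im[240:390,210:420],None,fx=3.8,fy=3.8,interpolation=cv2.INTER_CUBIC))
i2,_=arm.get_image("scene");cv2.imwrite(f"pics/scene{k}.png",cv2.resize(i2[150:280,200:440],None,fx=3.2,fy=3.2,interpolation=cv2.INTER_CUBIC))
dv=np.array([.1192,.9929]);nv=np.array([-.9929,.1192]);B=np.array([516.9,-23.0])
X=(W[...,:2]-B)@dv+45;Y=(W[...,:2]-B)@nv;z=W[...,2]
for nm,m in (("low",(z>61)&(z<67)&(abs(Y+52)<28)&(X>-70)&(im.max(2)-im.min(2)<60)),("tall",(z>86)&(z<94)&(abs(Y-52)<28)&(X<30)&(X>-90))):
    if m.sum()>20: print(nm,m.sum(),"x",np.percentile(X[m],[1,99]).round(1),"y",np.percentile(Y[m],[1,99]).round(1),"z",np.median(z[m]).round(1))
E
python3 m.py 3
```

```text
clock: 4.62
position: [553.5, -152.8, 216.8]
ee_rot: [0.053, 0.999, -0.001, 0.007]
contact_force: [-0.1, -3.3, 0.1]
gripper_width: -0.2
4.625 [ 553.54283855 -152.83133387  216.84146375] [-0.10620156 -3.34307761  0.13431246]
tall 870 x [-46.   15.7] y [28.1 75.5] z 89.6
```

View pics/scene3.png

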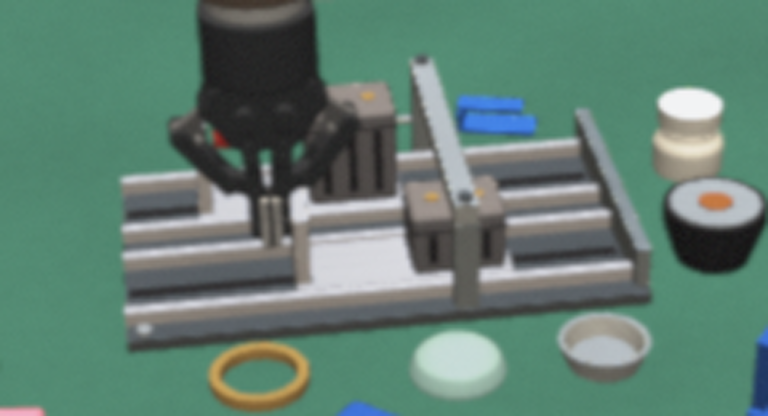

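View pics/top3.png

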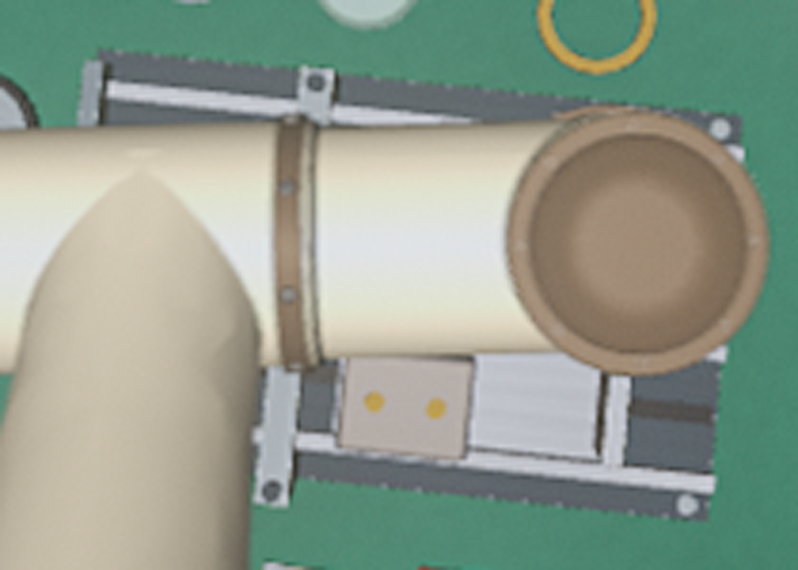

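Scene crop: the pack is under the bar (x≈452, post at 465) with its carriage flat. In the top crop the tall pack has not moved. I'll finish the push, slowing at the end.

```bash
python3 -m jog '[[[0,12,0,-0.3],[0,25,0,-0.3],[0,38,0,-0.3],[0,47,0,-0.3],[0,52,0,-0.3]]]' 0; python3 m.py 4
```

```text
clock: 5.35
position: [559.3, -99.7, 216.9]
ee_rot: [0.049, 0.999, -0.0, 0.007]
contact_force: [0.3, -4.4, 0.2]
gripper_width: 0.0
5.35 [559.31671823 -99.72962771 216.85863033] [ 0.27856815 -4.42317589  0.1711718 ]
low 89 x [ 78.6 126.6] y [-74.9 -63.1] z 63.4
tall 905 x [-45.7  16.1] y [27.8 75.5] z 89.6
```

View pics/scene4.png

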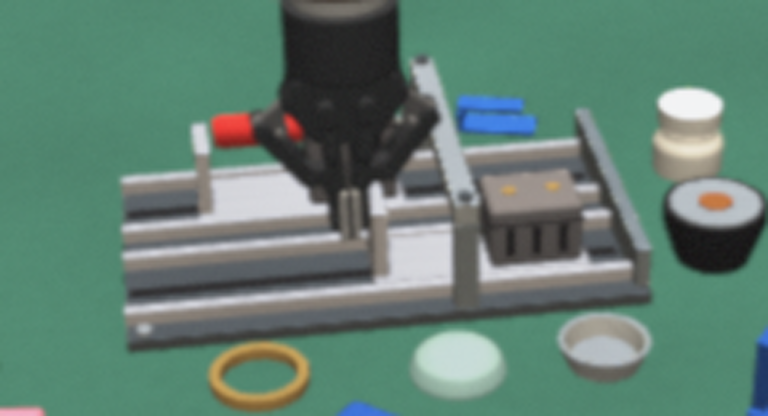

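The pack's front is at gauge x≈127 and its rear at ≈63. The bar's far side is at 53, so it's clear by about 10 mm. I'll push 7 mm more for margin, then back off.

```bash
python3 -m jog '[[[0,3,0,0],[0,6,0,0],[0,8,0,0],[0,8,0,0],[0,2,0,0]]]' 0; python3 -m jog '[[[0,-15,0,0],[0,-30,0,0],[0,-40,-30,0],[0,-40,-80,0],[0,-40,-130,0]]]' 0;python3 -m jog '[[[0,-50,-30,0],[0,-110,-30,0],[0,-170,-30,0],[0,-230,-30,0],[0,-290,-30,0]]]' 0;python3 -m jog '[[[0,0,0,0],[0,0,0,0],[0,0,0,0],[0,0,0,0],[0,0,0,0]]]'; python3 m.py 5
```

```text
clock: 6.08
position: [559.2, -97.3, 216.6]
ee_rot: [0.049, 0.999, 0.0, 0.006]
contact_force: [-0.5, 0.6, 0.5]
gripper_width: -0.0
clock: 6.7
position: [553.1, -138.4, 347.6]
ee_rot: [0.05, 0.999, 0.0, 0.006]
contact_force: [0.5, -0.3, -1.0]
gripper_width: -0.2
clock: 7.32
position: [522.7, -429.7, 377.2]
ee_rot: [0.05, 0.999, 0.001, 0.006]
contact_force: [0.4, 0.8, 0.6]
gripper_width: -0.2
clock: 7.95
position: [523.1, -428.8, 377.5]
ee_rot: [0.049, 0.999, 0.0, 0.006]
contact_force: [0.1, 0.6, 0.1]
gripper_width: 0.2
7.95 [ 523.08163081 -428.83841578  377.54614212] [0.13651049 0.63871301 0.06139619]
low 782 x [ -1.9 135.5] y [-74.  -26.4] z 63.8
tall 919 x [-45.9  15.9] y [27.5 75.7] z 89.7
```

View pics/scene5.png

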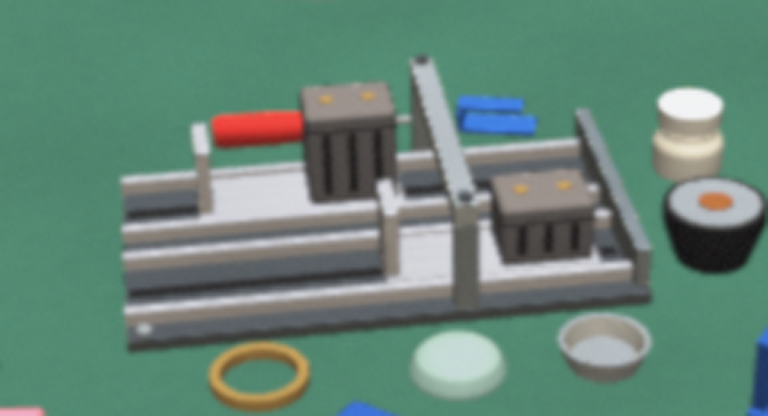

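View pics/top5.png

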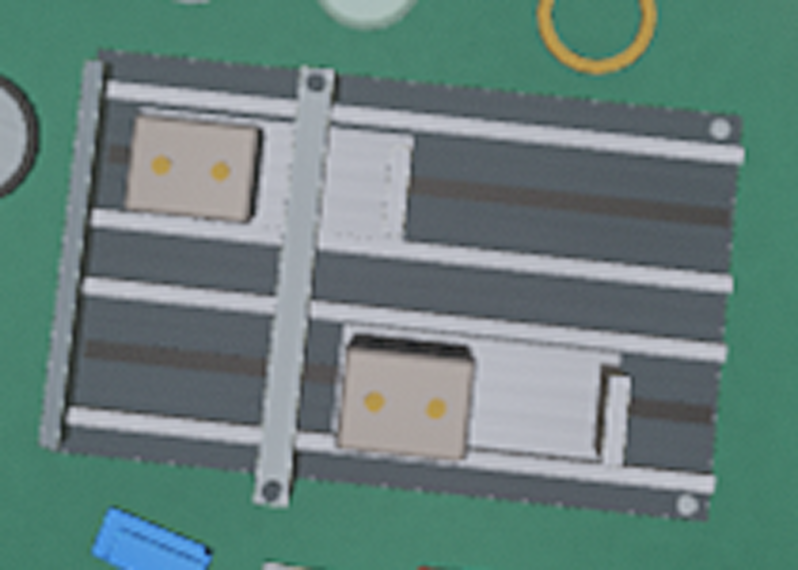

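The low pack is at crop (195,168), wholly beyond the bar (columns 290-330) and square in its rail. The tall pack is unmoved at (405,405).

```bash
python3 -c "
from bench import arm
print(arm.job_done())"
```

```text
the job is handed in; nothing more can be done
None
```

The lower pack now stands in its rail (the far lane), wholly beyond the bridge bar, and the job is handed in at about 8 s of the 32 s allowed. I pushed its carriage by the rear tab with the closed fingers, then lifted the gripper away clear of everything.

- **Low pack:** the last look put it at gauge x ≈ 72 to 136 mm. The bar's far side is at 53 mm, so it is about 19 mm clear. Its front edge came from the depth image. The rear edge is that less the 64 mm length, because the automatic edge range also took in the tab and could not give it directly.
- **Carriage:** the top of the pack read 63.8 mm against the 64 mm expected, so it is still down on the rail. Its front edge is about 20 mm short of the cross stop.
- **Tall pack:** its position read the same to within about 0.4 mm from mid-push to the end, and it looks unmoved from the first picture.
- **Forces:** the highest push force reported at the end of any move was about 4.4 N. I did not sample it during the moves.

No check failed.

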